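Wedge the battery case tight in its cradle

TASK

Lock the loose battery case in the round white housing: set the wooden wedge loosely, tip first, into the tapering slot between the case and the slanted rib, let go of it, then take the wooden block and with it gently tap or push the wedge's tail until the wedge is tight and goes no further under about 15 N, never driving it with more than 35 N. Use the block, not the gripper, to drive it; then stand the block back upright on the bench outside the housing and leave the mug, the tape and the screwdriver where they are.

Things in the scene. Friction and masses are not known exactly. Their poses are not given: they have to be found in the camera images.
- housing: Round white open-topped plastic housing fixed to the bench, 312 mm across, rim 24 mm high, floor 6 mm above the bench. Origin: bench level under its centre. The slot runs along its own y; the wedge is driven to +y. The floor at x -60 to +60, y -140 to -30 mm is free for the gripper. A second, screwed-down case and 18 mm screw posts stand elsewhere inside.
- slot_mouth (a point): Centre of the slot's mouth on the housing's floor, at housing x -10, y +13 mm. The slot lies between the case (+x side) and the slanted rib (-x side, y +13 to +75, 34 mm high), is nominally 20 mm wide here and tapers as the wedge does to 10 mm at y +75; open at both ends. The rib was set by hand, up to 1.5 mm off either way.
- cradle_corner (a point): Inner corner of the cradle on the housing's floor, at housing x +44, y +77 mm: the back wall's inner face is at x +44, the end stop's at y +77, both 34 mm high. Driven tight, the wedge presses the case to the back wall. The wedge's origin is then nominally at housing y -17 mm, but up to 10 mm or so either way with the rib's setting: to be felt.
- case: Loose black plastic battery case, 44 (x) by 100 (y) by 34 mm high, about 0.25 kg, lying on the housing's floor in the cradle with up to 2 mm of play to the back wall and 3 mm to the end stop; driving the wedge pushes it against both. Origin: centre of its underside; axes nearly those of the housing.
- wedge: Wooden wedge, 120 mm long, 34 high, about 70 g, lying right way up. Origin: underside centre of its tail, a parallel grip 22 (x) by 35 mm (y). Own +y is to the tip (y +102.5 mm, 8 mm thick); blunt tail end at y -17.5. The +x face (x +11) is straight and goes to the case, the -x face tapers. It slides with 1 to 3 N, then stops hard (about 15 N per mm: push slowly) and friction keeps it tight.
- block: Plain light wooden tapping block, 36 by 36 mm, 80 mm tall, about 80 g, standing on the bench. Origin: centre of its underside; z up.
- mug: Black mug with a handle, 80 mm across, 100 mm high, standing on the bench; leave it. Origin: centre of its underside.
- tape: Roll of paper tape lying flat, 90 mm across, 22 mm high; leave it. Origin: centre of its underside.
- screwdriver: Screwdriver with a black handle lying on the bench; leave it. Origin: on the bench side, near its middle.
Things that resemble listed ones, but are neither listed nor needed, are in the scene too. Of the things shaped like the block, the wooden one is meant.

How it is judged:
By the outcome, as a careful person would: the job done as asked, in the order asked, and still so for the second after the job is handed in, with the robot touching nothing.
It also fails if it takes over 72 s, if anything falls off the work surface, if the arm or the gripper's body presses on something with over 40 N, if the wrist force passes 120 N, or if a joint passes its speed limit or range.

ROBOT

A 6-joint arm with a two-finger parallel gripper is mounted at the origin on the work surface. World frame = base frame: x ahead of the robot, y to its left, z up, the work surface at z = 0. Lengths are in m, angles in rad, forces in N, time in s.
With the tool pointing down it reaches from about 0.35 to 0.975 m from the base axis. Payload 4.9 kg.
Tool frame: the origin (TCP) lies on the centre line of the jaws, within the pads' length; the fingertips stand manip.tip_reach ahead of it and the grasp point (between the pads) is the TCP (manip.tip_reach is the distance from the TCP to the fingertips, in m); z points along the fingers, y is the line along which they close (so a half turn about z gives the same grasp; the last joint's range is limited). The gripper opens to 85 mm and grips with 20 to 120 N. Pads are 22 mm wide; open, the fingers measure 114 mm over their backs; the gripper's body (76 mm by 85 mm) begins 54 mm behind the grasp point. The pads swing forward as they close: fully open they stand 13 mm farther back than shut.
Start: joints at [-1.388, 0.053, 1.613, -0, 1.476, -0.119], TCP at [0.186, -0.597, 0.227] pointing down, gripper open.
Joint ranges: [-3.01, 3.01], [-1.01, 2.22], [0.06, 2.58], [-1.02, 4.17], [0.09, 2.62], [-3.14, 3.14]. Speed limits (rad/s): [2.57, 2.57, 3.14, 3.14, 3.14, 3.14].

INTERFACE

Orientations are given as a unit quaternion [w, x, y, z].
In Python, from plant import manip gives the robot as it stands. The module is installed in compiled form; this text tells all that it offers.
- The arm moves only by the tool move_arm, never from a script. Its argument "rows" is a list of rows, each a list of 7 numbers: the shift along the tool's x, y, z in cm, then the turn, a rotation vector about the tool's x, y, z in degrees, then the opening, from -1 (shut) to 1 (fully open). In form: [[tx, ty, tz, ax, ay, az, jaw], ...]. A call has 1 to 20 rows; each row shifts and turns the commanded pose from where the row before left it, along the tool's axes as they then stand; what a row does not reach is not made up. A row lasts 1/12 s, in which the tool goes at most 41.7 mm and 7.16 degrees, less where a joint would pass 70% of its speed; a pose out of reach is approached as far as the arm can. A call is refused whole if a number of a shift passes 4.17 or a number of a turn 7.16, either way. A call with a gripper value outside its range is refused whole. The fingers move at their own pace and stop on an object; the grip force is fixed at half the most. Time passes only in rows, so rows that do not move let the fingers close. It gives the time, the measured TCP pose, the force, the opening and the grip force at its end, in the units of the state.
- manip.state(): the state, without advancing time (a new reading comes with each control period).
- manip.grab_frame(name): name is "scene" or "top" or "wrist"; returns a dict with "img" (384x512x3 uint8, blue, green, red), "mtx" (3x3 intrinsics, pixels), "R" (3x3) and "t" (3): a world point X has camera coordinates R X + t. Camera axes: x right, y down, z forward; pixel columns grow to the right and rows downward; lengths in m; the calibration is good to about 2 mm. A picture is of the moment at which its call begins. There is no depth.
- manip.job_done(): hands the job in; it is judged then, once.
The state is a dict: "time": time; "joint_pos": joint angles; "joint_vel": joint speeds; "joint_efforts": joint torques, N m; "tool_pos": TCP position; "tool_rot": TCP orientation; "contact_force": force on the tool from outside, world axes, zero at the start; "ft_torque": the same for the moment, N m; "gripper_width": opening from 0.0 (shut) to 1.0 (fully open); "grasp_force": force on a finger pad.
Only numpy, scipy, OpenCV 4.12 (cv2) and the standard library are available. Lean on these libraries where they do the work, as an engineer would, in place of code of your own. Each camera call takes 0.05 s, during which the arm holds its last target. There are 200 camera calls.

## Working session

There is one attempt and no reset: what is moved stays moved. The work goes in short steps, Python scripts to look and compute and a tool call to move; the robot and the scene stay as the last step left them, time stands still between calls to the robot, and variables do not carry over. Pictures are saved under pics/ and viewed, at most 10 in all, crops included, and the job is handed in when it is done.

Besides the shell and the picture viewer there is one more tool, called after "Emit:" in YAML: its name, and indented under it one key for each argument. move_arm: Moves the arm, as the interface text tells. Its arguments: {"type":"object","properties":{"rows":{"type":"array","items":{"type":"array","items":{"type":"number"}}}},"required":["rows"]}

```bash
mkdir -p pics
cat > h.py <<'E'
import numpy as np, cv2
from plant import manip
def grab(n,save=None):
    f=manip.grab_frame(n); f={k:np.array(f[k]) for k in("img","mtx","R","t")}
    if save: cv2.imwrite("pics/"+save,f["img"])
    return f
def ray(f,uv,z):
    d=f["R"].T@np.linalg.solve(f["mtx"],[uv[0],uv[1],1.]); c=-f["R"].T@f["t"].ravel()
    return c+d*(z-c[2])/d[2]
def proj(f,X):
    p=f["mtx"]@(f["R"]@np.array(X,float)+f["t"].ravel()); return p[:2]/p[2]
E
python3 - <<'E'
from h import *
import pickle
fs={n:grab(n) for n in("scene","top","wrist")}
pickle.dump(fs,open("f0.pkl","wb"))
for n in ("scene","top"):
    cv2.imwrite(f"pics/{n}0.png",cv2.resize(fs[n]["img"],(800,600),interpolation=cv2.INTER_CUBIC))
    print(n,-fs[n]["R"].T@fs[n]["t"].ravel())
s=manip.state(); print(s,manip.tip_reach)
E
```

```text
scene [1.09250714 0.03738372 0.76897215]
top [ 0.36016676 -0.01833992  1.20700199]
{'time': 0.15, 'joint_pos': array([-1.38795437e+00,  5.32636970e-02,  1.61398343e+00, -1.73365757e-05,
        1.47599549e+00, -1.18984544e-01]), 'joint_vel': array([ 0.00027332,  0.00069097, -0.00385798, -0.00036129, -0.00030009,
       -0.00076417]), 'joint_efforts': array([ 4.48742117e-05, -3.94243455e+01, -3.70721662e+01, -1.32130226e-04,
        4.68875500e-03,  2.69380550e-06]), 'tool_pos': array([ 0.1857047 , -0.59625538,  0.22610629]), 'tool_rot': array([-8.24284441e-04,  9.88633730e-01,  1.50341834e-01, -3.49603693e-05]), 'contact_force': array([0.18952105, 0.21774127, 0.6277211 ]), 'ft_torque': array([-0.01692823, -0.03112029, -0.02965079]), 'grasp_force': 0.0, 'gripper_width': 0.9995337141164751} 0.019
```

View pics/top0.png

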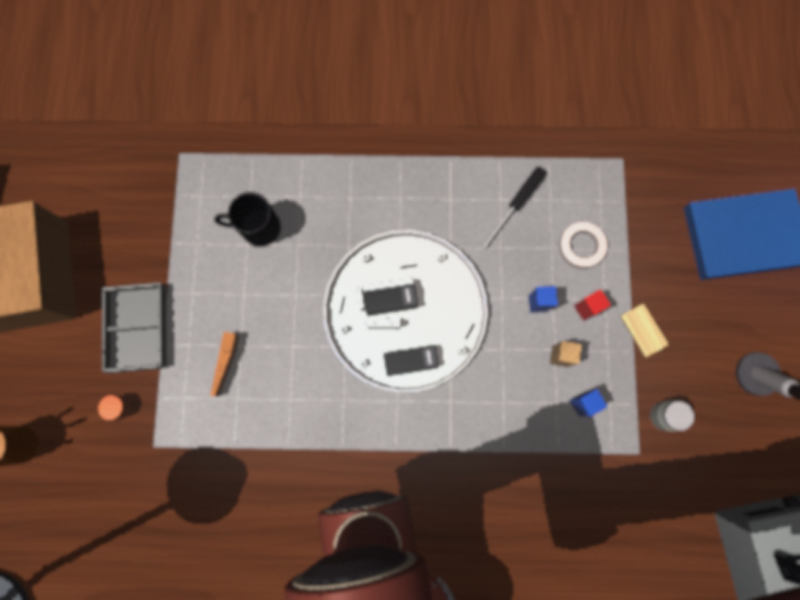

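View pics/scene0.png

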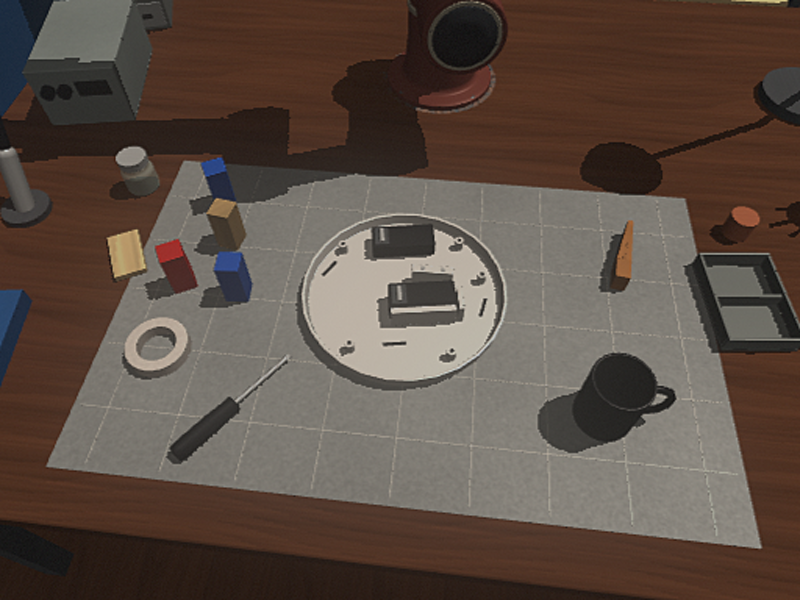

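The top view (800 px scale) shows the housing at (407,311), the case in the cradle at (390,298), the rib at (387,325), the screwed-down case at (412,360) and the wedge at (224,363). The mug is at (253,218), the tape at (584,245) and the screwdriver at (515,208).

Block candidates are wooden (569,352), blue (545,298), blue (590,403), red (593,304) and a flat pale slab (645,330). I choose the wooden one at (569,352), which is (226,225) in the scene view.

Run:
```python
from h import *
import pickle
fs=pickle.load(open("f0.pkl","rb"));f=fs["top"];im=f["img"];s=1/1.5625
hsv=cv2.cvtColor(im,cv2.COLOR_BGR2HSV)
def comps(m,lo=15):
    c,_=cv2.findContours(m.astype(np.uint8),cv2.RETR_EXTERNAL,cv2.CHAIN_APPROX_NONE)
    return [k for k in c if cv2.contourArea(k)>lo]
# housing
w=((hsv[...,2]>185)&(hsv[...,1]<60))
for c in comps(w,500):
    e=cv2.fitEllipse(cv2.convexHull(c)); print("housing",e,ray(f,e[0],.024))
    L=ray(f,(e[0][0]-e[1][0]/2,e[0][1]),.024);R=ray(f,(e[0][0]+e[1][0]/2,e[0][1]),.024);print("dia",np.linalg.norm(L-R))
H,S,V=[hsv[...,i].astype(int) for i in range(3)]
for nm,(x0,x1,y0,y1) in dict(wedge=(190,250,320,405),block=(550,590,335,370)).items():
    x0,x1,y0,y1=[int(v*s) for v in(x0,x1,y0,y1)]
    m=np.zeros(H.shape,bool); m[y0:y1,x0:x1]=(S[y0:y1,x0:x1]>85)
    print(nm,np.median(hsv[m],axis=0))
    for c in comps(m):
        r=cv2.minAreaRect(c);b=cv2.boxPoints(r);z=.034 if nm=="wedge" else .08
        print(cv2.contourArea(c),r,[ray(f,p,z)[:2].round(4).tolist() for p in b])
fw=fs["wrist"];st=manip.state();from scipy.spatial.transform import Rotation as Ro
q=st["tool_rot"];T=Ro.from_quat([q[1],q[2],q[3],q[0]]).as_matrix()
print("cam in tool",T.T@(-fw["R"].T@fw["t"].ravel()-st["tool_pos"]),"\n",T.T@fw["R"].T,fw["mtx"],"\n",T)
a=im[int(335*s)-8:int(370*s)+8,int(540*s):int(600*s)];b=fs["scene"]["img"][90:200,60:190]
a=cv2.resize(a,(400,400));b=cv2.resize(b,(400,400));c=cv2.resize(im[145:255,200:320],(800,600)) 
cv2.imwrite("pics/cropblk.png",np.hstack([a,b]))
```

```text
housing ((121.80400085449219, 258.965087890625), (36.48312759399414, 57.044132232666016), 33.09599304199219) [0.377654   0.37955261 0.024     ]
dia 0.10523504669802372
housing ((257.3783264160156, 199.2765350341797), (104.44670104980469, 108.2412338256836), 60.564208984375) [ 0.55693733 -0.00855371  0.024     ]
dia 0.30925431074914195
housing ((373.3119812011719, 155.59205627441406), (28.675325393676758, 30.264854431152344), 128.29286193847656) [ 0.695219   -0.35697566  0.024     ]
dia 0.08655476375285828
wedge [ 12. 150. 202.]
270.0 ((143.02919006347656, 232.6114501953125), (9.270471572875977, 41.253597259521484), 11.888657569885254) [[0.3981, 0.3421], [0.5148, 0.3258], [0.5096, 0.2989], [0.393, 0.3157]]
block [ 16. 116. 193.]
195.5 ((362.5, 225.5), (13.0, 17.0), 90.0) [[0.4953, -0.2795], [0.496, -0.3269], [0.4597, -0.3254], [0.4591, -0.2783]]
cam in tool [ 0.08318469  0.00074606 -0.14593129] 
 [[ 3.15493855e-04 -9.48105744e-01 -3.17955027e-01]
 [ 9.99999873e-01  4.24031358e-04 -2.72154057e-04]
 [ 3.92853726e-04 -3.17954901e-01  9.48105757e-01]] [[292.22824586   0.         255.19687864]
 [  0.         292.22824586 191.45783562]
 [  0.           0.           1.        ]] 
 [[ 9.54794664e-01  2.97265958e-01 -3.16974870e-04]
 [ 2.97266074e-01 -9.54793307e-01  1.61931879e-03]
 [ 1.78722868e-04 -1.64034282e-03 -9.99998639e-01]]
```

View pics/cropblk.png

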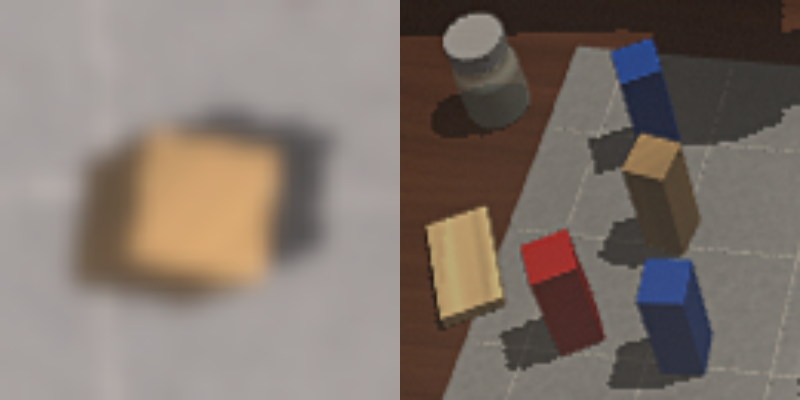

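The crop confirms the upright wooden block at about (0.477,-0.30), with red and blue look-alikes beside it. I turn the tool to yaw 90° and go over for a close look.

Emit:
move_arm:
  rows:
    - [0, 0, 0.2, 0, 0, -6.6, 1]
    - [0, 0, 0.2, 0, 0, -6.6, 1]
    - [0, 0, 0.2, 0, 0, -6.6, 1]
    - [0, 0, 0.2, 0, 0, -6.6, 1]
    - [0, 0, 0.2, 0, 0, -6.6, 1]
    - [0, 0, 0.2, 0, 0, -6.6, 1]
    - [0, 0, 0.2, 0, 0, -6.6, 1]
    - [0, 0, 0.2, 0, 0, -6.6, 1]
    - [0, 0, 0.2, 0, 0, -6.6, 1]
    - [0, 0, 0.2, 0, 0, -6.6, 1]
    - [0, 0, 0.2, 0, 0, -6.6, 1]
    - [3.1, 2.4, 0, 0, 0, 0, 1]
    - [3.1, 2.4, 0, 0, 0, 0, 1]
    - [3.1, 2.4, 0, 0, 0, 0, 1]
    - [3.1, 2.4, 0, 0, 0, 0, 1]
    - [3.1, 2.4, 0, 0, 0, 0, 1]
    - [3.1, 2.4, 0, 0, 0, 0, 1]
    - [3.1, 2.4, 0, 0, 0, 0, 1]
    - [3.1, 2.4, 0, 0, 0, 0, 1]
    - [3.1, 2.4, 0, 0, 0, 0, 1]

```text
time: 1.82
tool_pos: [0.403, -0.3163, 0.2049]
tool_rot: [-0.0, 0.708, 0.706, 0.0]
contact_force: [1.4, -0.5, -0.0]
gripper_width: 1.0
grasp_force: 0.0
```

Emit:
move_arm:
  rows:
    - [3.1, 2.4, 0, 0, 0, 0, 1]
    - [3.1, 2.4, 0, 0, 0, 0, 1]
    - [3.1, 2.4, 0, 0, 0, 0, 1]
    - [0, 0, 0, 0, 0, 0, 1]
    - [0, 0, 0, 0, 0, 0, 1]

```text
time: 2.23
tool_pos: [0.4752, -0.2235, 0.2047]
tool_rot: [-0.0, 0.706, 0.708, -0.0]
contact_force: [0.3, -0.7, -0.4]
gripper_width: 1.004
grasp_force: 0.0
```

Run:
```python
from h import *
import pickle
pickle.dump(grab("wrist","w1.png"),open("w1.pkl","wb"))
```

Emit:
move_arm:
  rows:
    - [4, 1.4, 0, 0, 0, 0, 1]
    - [4, 1.4, 0, 0, 0, 0, 1]
    - [4, 1.4, 0, 0, 0, 0, 1]
    - [4, 1.4, 0, 0, 0, 0, 1]
    - [3.5, 1.4, 0, 0, 0, 0, 1]
    - [0, 0, 0, 0, 0, 0, 1]
    - [0, 0, 0, 0, 0, 0, 1]

```text
time: 2.87
tool_pos: [0.5439, -0.0329, 0.2049]
tool_rot: [-0.0, 0.707, 0.707, -0.0]
contact_force: [-0.2, -0.9, -0.1]
gripper_width: 1.001
grasp_force: 0.0
```

Run:
```python
from h import *
import pickle
pickle.dump(grab("wrist","w2.png"),open("w2.pkl","wb"))
a=cv2.imread("pics/w1.png");b=cv2.imread("pics/w2.png")
cv2.imwrite("pics/w2b.png",cv2.resize(b,(800,600),interpolation=cv2.INTER_CUBIC))
```

```text
(no output)
```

View pics/w2b.png

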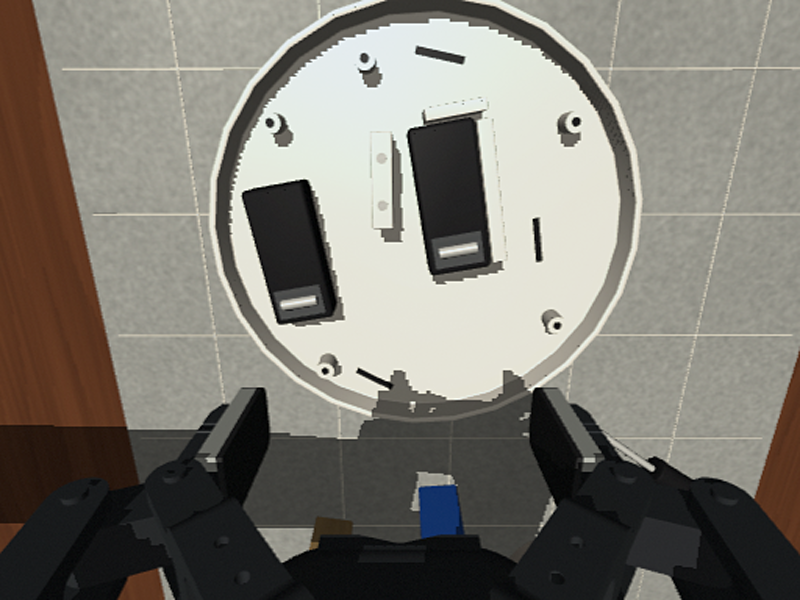

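View pics/w1.png

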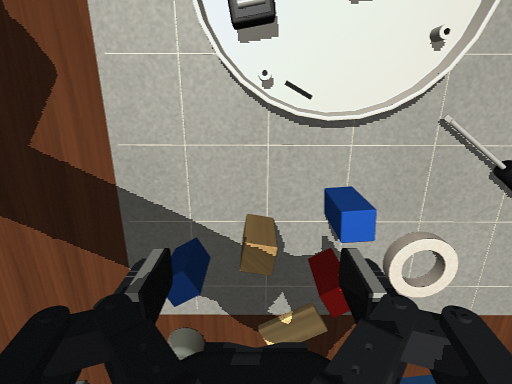

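The wrist view over the housing (800 px scale) shows the case top with corners (408,130), (475,118), (490,262) and (430,273). It also shows the rib top at (371..393, 132..228), the end stop at (424..488, 98..122) and the back wall on the right. In w1 (512 px) the block's +y face foot runs (247,214)-(276,216) and its top face spans (241..277, 242..275).

Run:
```python
from h import *
import pickle
f=pickle.load(open("w2.pkl","rb"));k=1/1.5625
P=lambda u,v,z:ray(f,((u+.5)*k-.5,(v+.5)*k-.5),z)
def ang(a,b): d=b-a; return np.degrees(np.arctan2(d[1],d[0])),np.linalg.norm(d)
g=f["img"];hs=cv2.cvtColor(g,cv2.COLOR_BGR2HSV)
# housing rim: pixels brighter than grey mat, hull of upper part
m=((hs[...,2]>200)&(hs[...,1]<40)).astype(np.uint8);m[255:]=0
m=cv2.morphologyEx(m,cv2.MORPH_OPEN,np.ones((2,2)))
n,l,s,c=cv2.connectedComponentsWithStats(m);i=1+s[1:,4].argmax();hull=cv2.convexHull(np.argwhere(l==i)[:,::-1].astype(np.int32))[:,0]
pts=np.array([ray(f,p,.024)[:2] for p in hull if p[1]<245])
from scipy.optimize import least_squares
r=least_squares(lambda q:np.hypot(*(pts-q[:2]).T)-q[2],[.55,-.01,.156],loss="soft_l1",f_scale=.001);print("rim",r.x,np.abs(r.fun).max())
for nm,q in dict(case=[(408,131),(475,118),(490,262),(431,273)],endstop=[(425,122),(488,110)],rib=[(371,132),(392,132),(393,228),(374,228)],wall=[(493,118),(506,262)]).items():
    w=[P(u,v,.040) for u,v in q];print(nm,[x[:2].round(4).tolist() for x in w],[np.round(ang(w[j],w[(j+1)%len(w)]),4).tolist() for j in range(len(w))])
f=pickle.load(open("w1.pkl","rb"))
hs=cv2.cvtColor(f["img"],cv2.COLOR_BGR2HSV)
m=((hs[...,0]>8)&(hs[...,0]<28)&(hs[...,1]>75)).astype(np.uint8);m[:205]=0;m[285:]=0;m[:,:232]=0;m[:,290:]=0
cc=max(cv2.findContours(m,0,1)[0],key=cv2.contourArea);print(cv2.approxPolyDP(cc,2,True)[:,0].tolist())
a=[ray(f,p,0) for p in[(247,214),(276,216)]];b=[ray(f,p,.08) for p in[(244,242),(277,247),(272,275),(241,270)]]
print("foot",[x[:2].round(4) for x in a],ang(*a));print("top",[x[:2].round(4) for x in b],[ang(b[j],b[(j+1)%4]) for j in range(4)])
c=f["img"][200:290,225:295];cv2.imwrite("pics/blk2.png",np.hstack([cv2.resize(c,(420,540),interpolation=cv2.INTER_CUBIC)]))
```

```text
rim [ 0.56496656 -0.01456201  0.13844324] 0.001976953378919344
case [[0.5511, 0.0578], [0.5936, 0.0655], [0.609, -0.0282], [0.5679, -0.0361]] [[10.318, 0.0431], [-80.6497, 0.0949], [-169.0445, 0.0418], [100.1242, 0.0954]]
endstop [[0.5619, 0.0632], [0.6015, 0.0702]] [[10.0949, 0.0402], [-169.9051, 0.0402]]
rib [[0.5275, 0.0572], [0.5409, 0.0572], [0.5413, -0.0043], [0.5283, -0.0043]] [[-0.015, 0.0134], [-89.66, 0.0615], [179.9879, 0.013], [90.7715, 0.0615]]
wall [[0.605, 0.0655], [0.6202, -0.0282]] [[-80.7818, 0.0949], [99.2182, 0.0949]]
[[247, 214], [240, 269], [270, 275], [277, 250], [273, 220], [270, 217]]
foot [array([ 0.4662, -0.2905]), array([ 0.5039, -0.2933])] (np.float64(-4.120237073300027), np.float64(0.037862981313026935))
top [array([ 0.4652, -0.2881]), array([ 0.4996, -0.2939]), array([ 0.4951, -0.328 ]), array([ 0.4617, -0.3218])] [(np.float64(-9.492967017979035), np.float64(0.034872486579261466)), (np.float64(-97.5309945546405), np.float64(0.03440989815015952)), (np.float64(169.5369196291921), np.float64(0.03399831985471401)), (np.float64(83.98836946562685), np.float64(0.03387661998216218))]
```

View pics/blk2.png

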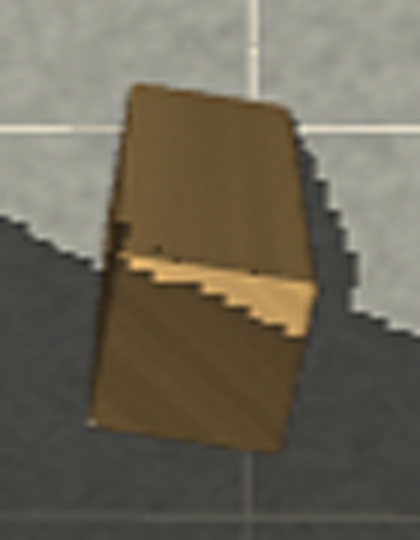

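Emit:
move_arm:
  rows:
    - [3.87, -0.49, 0, 0, 0, 0, 1]
    - [3.87, -0.49, 0, 0, 0, 0, 1]
    - [3.87, -0.49, 0, 0, 0, 0, 1]
    - [3.87, -0.49, 0, 0, 0, 0, 1]
    - [3.87, -0.49, 0, 0, 0, 0, 1]
    - [3.87, -0.49, 0, 0, 0, 0, 1]
    - [3.87, -0.49, 0, 0, 0, 0, 1]
    - [3.87, -0.49, 0, 0, 0, 0, 1]
    - [3.87, -0.49, 0, 0, 0, 0, 1]
    - [0, 0, 0, 0, 0, -6.8, 1]
    - [0, 0, 0, 0, 0, -6.8, 1]
    - [0, 0, 0, 0, 0, -6.8, 1]
    - [0, 0, 0, 0, 0, -6.8, 1]
    - [0, 0, 0, 0, 0, -6.8, 1]
    - [0, 0, 0, 0, 0, -6.8, 1]
    - [0, 0, 0, 0, 0, -6.8, 1]
    - [0, 0, 0, 0, 0, -6.8, 1]
    - [0, 0, 0, 0, 0, -6.8, 1]
    - [0, 0, 0, 0, 0, -6.8, 1]
    - [0, 0, 0, 0, 0, -6.8, 1]

```text
time: 4.58
tool_pos: [0.5016, 0.3127, 0.205]
tool_rot: [-0.0, 0.132, 0.991, -0.0]
contact_force: [0.5, 0.0, 0.7]
gripper_width: 0.998
grasp_force: 0.0
```

Emit:
move_arm:
  rows:
    - [0, 0, 0, 0, 0, -6.8, 1]
    - [0, 0, 0, 0, 0, 0, 1]
    - [0, 0, 0, 0, 0, 0, 1]

```text
time: 4.83
tool_pos: [0.5013, 0.3134, 0.205]
tool_rot: [-0.0, 0.077, 0.997, -0.0]
contact_force: [0.4, 0.8, 0.2]
gripper_width: 1.001
grasp_force: 0.0
```

Run:
```python
from h import *
import pickle
f=grab("wrist");pickle.dump(f,open("w3.pkl","wb"))
hs=cv2.cvtColor(f["img"],cv2.COLOR_BGR2HSV)
m=((hs[...,0]>4)&(hs[...,0]<24)&(hs[...,1]>90)).astype(np.uint8)
cs=[c for c in cv2.findContours(m,0,1)[0] if cv2.contourArea(c)>300]
for c in cs: print(cv2.contourArea(c),cv2.boundingRect(c),cv2.approxPolyDP(c,2.5,True)[:,0].tolist())
cv2.imwrite("pics/w3.png",cv2.resize(f["img"],(800,600),interpolation=cv2.INTER_CUBIC));print(manip.state()["tool_pos"],manip.state()["tool_rot"])
```

```text
504.0 (399, 363, 37, 21) [[399, 382], [435, 383], [429, 369], [407, 363]]
1785.0 (247, 64, 21, 116) [[267, 64], [260, 64], [247, 144], [249, 179], [267, 178]]
29213.0 (363, 0, 149, 355) [[363, 0], [367, 97], [448, 75], [471, 75], [474, 213], [383, 234], [372, 224], [371, 215], [372, 260], [397, 293], [411, 299], [419, 309], [440, 313], [444, 306], [457, 305], [476, 313], [511, 354], [511, 0]]
415.0 (0, 0, 70, 13) [[0, 12], [69, 0], [0, 0]]
[0.50113442 0.31378936 0.20503843] [-2.99957566e-05  7.67913857e-02  9.97047173e-01 -1.27509183e-04]
```

View pics/w3.png

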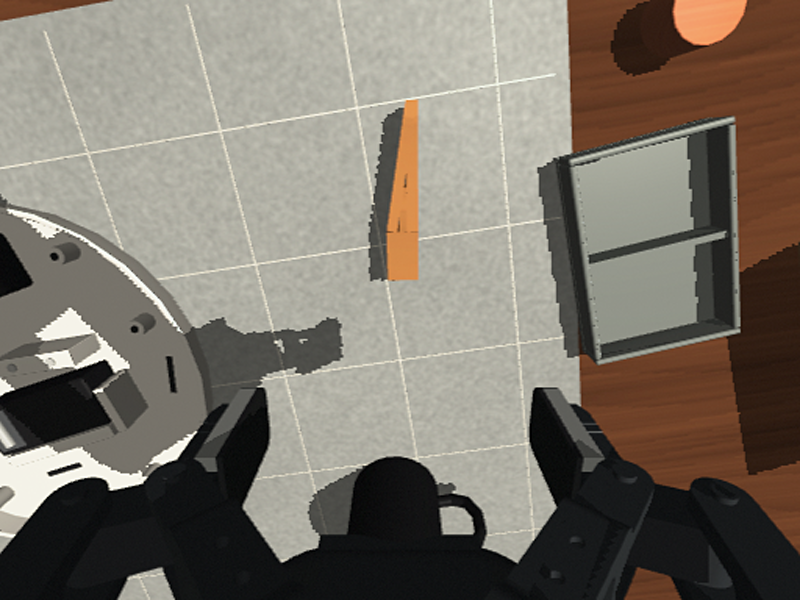

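The wrist view (800 px scale) shows the wedge vertical in the image. The tip is up at (411,100), the tail end at v≈280, and the straight +x face on the right at u≈418.

```bash
cat >> h.py <<'E'
from scipy.spatial.transform import Rotation as Ro
def tool():
    s=manip.state();q=s["tool_rot"];return np.array(s["tool_pos"]),Ro.from_quat([q[1],q[2],q[3],q[0]]).as_matrix()
def shift(X,yaw=None):
    p,T=tool();d=T.T@(np.array(X)-p)*100
    now=np.degrees(np.arctan2(T[1,0],T[0,0]));out=[d.round(2).tolist(),"yaw",round(now,2)]
    if yaw is not None: out+=["turn z",round(-(yaw-now),2)]
    return out
E
python3 - <<'E'
from h import *
import pickle
f=pickle.load(open("w3.pkl","rb"));p,T=tool()
print("yaw",np.degrees(np.arctan2(T[1,0],T[0,0])))
for n,uv,z in [("tipR",(267.5,64),.034),("tailR",(267.5,179),.034),("tailL",(248,179),.034),("tipL",(259.5,64),.034),("shoulderL",(247,147),.034)]:
    X=ray(f,uv,z);print(n,X.round(4),(T.T@(X-p)*1000).round(1))
E
```

```text
yaw 171.19168352496715
tipR [0.3964 0.3421 0.034 ] [107.8  12.  171. ]
tailR [0.5146 0.3253 0.034 ] [-11.6  13.5 171. ]
tailL [0.5113 0.3036 0.034 ] [-11.6  -8.5 171. ]
tipL [0.3952 0.3342 0.034 ] [107.8   4.  171. ]
shoulderL [0.4753 0.3084 0.034 ] [ 24.7  -9.3 171. ]
```

Emit:
move_arm:
  rows:
    - [0.6, 0.23, 2.5, 0, 0, -0.7, 0.5]
    - [0, 0, 3.5, 0, 0, 0, 0.2]
    - [0, 0, 3.5, 0, 0, 0, 0.2]
    - [0, 0, 3.5, 0, 0, 0, 0.2]
    - [0, 0, 3, 0, 0, 0, 0.2]
    - [0, 0, 1.9, 0, 0, 0, 0.2]
    - [0, 0, 0, 0, 0, 0, 0.2]
    - [0, 0, 0, 0, 0, 0, -1]
    - [0, 0, 0, 0, 0, 0, -1]
    - [0, 0, 0, 0, 0, 0, -1]
    - [0, 0, 0, 0, 0, 0, -1]
    - [0, 0, 0, 0, 0, 0, -1]

```text
time: 5.88
tool_pos: [0.4968, 0.3191, 0.0287]
tool_rot: [0.002, 0.068, 0.998, 0.001]
contact_force: [0.6, -0.7, 5.5]
gripper_width: 0.208
grasp_force: 59.2
```

Run:
```python
from h import *
f=grab("wrist","w4.png");p,T=tool();s=manip.state();print(p,s["gripper_width"],s["grasp_force"],s["contact_force"],np.degrees(np.arctan2(T[1,0],T[0,0])))
th=np.radians(9.6);R=np.array([[np.cos(th),-np.sin(th)],[np.sin(th),np.cos(th)]]);O=np.array([.5633,-.0145])
for h in[(-13,-100),(-13,-47)]: print(h,O+R@np.array(h)/1000)
hs=cv2.cvtColor(f["img"],cv2.COLOR_BGR2HSV);m=((hs[...,0]>4)&(hs[...,0]<24)&(hs[...,1]>90)).astype(np.uint8)
for c in cv2.findContours(m,0,1)[0]:
    if cv2.contourArea(c)>300: print(cv2.boundingRect(c),cv2.approxPolyDP(c,2,True)[:,0].tolist()[:12])
```

```text
[0.49675122 0.31905001 0.02869356] 0.20343228717362796 59.66115307062864 [-0.2123578  -0.97268848  6.62992693] 172.1864209144041
(-13, -100) [ 0.56715893 -0.1152676 ]
(-13, -47) [ 0.55832018 -0.06300981]
(446, 308, 66, 76) [[449, 308], [446, 345], [501, 383], [511, 383], [511, 360], [479, 365], [450, 332]]
(234, 38, 45, 238) [[278, 38], [261, 38], [258, 47], [234, 216], [235, 235], [238, 236], [239, 244], [238, 275], [271, 274], [271, 240], [276, 232]]
(467, 0, 45, 116) [[511, 0], [478, 0], [467, 115], [511, 105]]
```

Emit:
move_arm:
  rows:
    - [0, 0, -3, 0, 0, 0, -1]
    - [0, 0, -3.5, 0, 0, 0, -1]
    - [0, 0, -3, 0, 0, 3, -1]
    - [0, 0, 0, 0, 0, 6.6, -1]
    - [0, 0, 0, 0, 0, 6.6, -1]
    - [0, 0, 0, 0, 0, 6.6, -1]
    - [0, 0, 0, 0, 0, 6.6, -1]
    - [0, 0, 0, 0, 0, 6.6, -1]
    - [0, 0, 0, 0, 0, 6.6, -1]
    - [0, 0, 0, 0, 0, 6.6, -1]
    - [0, 0, 0, 0, 0, 6.6, -1]
    - [0, 0, 0, 0, 0, 6.6, -1]
    - [0, 0, 0, 0, 0, 6.6, -1]
    - [0, 0, 0, 0, 0, 3.6, -1]
    - [0, 0, 0, 0, 0, 0, -1]

```text
time: 7.18
tool_pos: [0.4946, 0.3185, 0.1212]
tool_rot: [-0.0, 0.646, 0.763, 0.0]
contact_force: [0.0, 0.2, -0.4]
gripper_width: 0.205
grasp_force: 58.7
```

Emit:
move_arm:
  rows:
    - [-4, 0, 0, 0, 0, 0, -1]
    - [-4, 0, 0, 0, 0, 0, -1]
    - [-4, 0, 0, 0, 0, 0, -1]
    - [-4, 0, 0, 0, 0, 0, -1]
    - [-4, 0, 0, 0, 0, 0, -1]
    - [-4, 0, 0, 0, 0, 0, -1]
    - [-4, 0, 0, 0, 0, 0, -1]
    - [-4, 0, 0, 0, 0, 0, -1]
    - [-4, 0, 0, 0, 0, 0, -1]
    - [-4, 0, 0, 0, 0, 0, -1]
    - [-4, 0, 0, 0, 0, 0, -1]
    - [0, 0, 0, 0, 0, 0, -1]
    - [0, 0, 0, 0, 0, 0, -1]

```text
time: 8.27
tool_pos: [0.5683, -0.1172, 0.1213]
tool_rot: [0.0, 0.646, 0.763, 0.0]
contact_force: [-0.7, 0.5, -1.5]
gripper_width: 0.204
grasp_force: 58.7
```

Run:
```python
from h import *
f=grab("wrist");p,T=tool();s=manip.state();print(p,s["contact_force"],s["gripper_width"])
print(shift([.5672,-.1153,.0387],99.6))
cv2.imwrite("pics/w5.png",cv2.resize(f["img"],(800,600),interpolation=cv2.INTER_CUBIC))
hs=cv2.cvtColor(f["img"],cv2.COLOR_BGR2HSV);m=((hs[...,0]>4)&(hs[...,0]<24)&(hs[...,1]>90)).astype(np.uint8)
c=max((c for c in cv2.findContours(m,0,1)[0] if 180<cv2.boundingRect(c)[0]<300),key=cv2.contourArea)
q=cv2.approxPolyDP(c,2,True)[:,0];print(q.tolist())
for u in q: 
    X=ray(f,u,p[2]-.0287+.034);print(u,(T.T@(X-p)*1000).round(1))
```

```text
[ 0.56801161 -0.11573547  0.12104292] [-0.63043143  0.52933218 -0.59880262] 0.20574976872603953
[[0.05, -0.07, 8.23], 'yaw', np.float64(99.56), 'turn z', np.float64(-0.04)]
[[278, 39], [261, 39], [257, 53], [235, 214], [235, 231], [239, 237], [238, 275], [272, 274], [272, 236], [276, 235]]
[278  39] [102.1  11.5  -5.2]
[261  39] [102.1   4.1  -5.2]
[257  53] [96.6  2.4 -5.2]
[235 214] [20.1 -9.1 -5.3]
[235 231] [10.3 -9.3 -5.3]
[239 237] [ 6.7 -7.2 -5.3]
[238 275] [-17.1  -8.2  -5.3]
[272 274] [-16.5  10.9  -5.3]
[272 236] [ 7.3 10.5 -5.3]
[276 235] [ 7.8 12.6 -5.3]
```

View pics/w5.png

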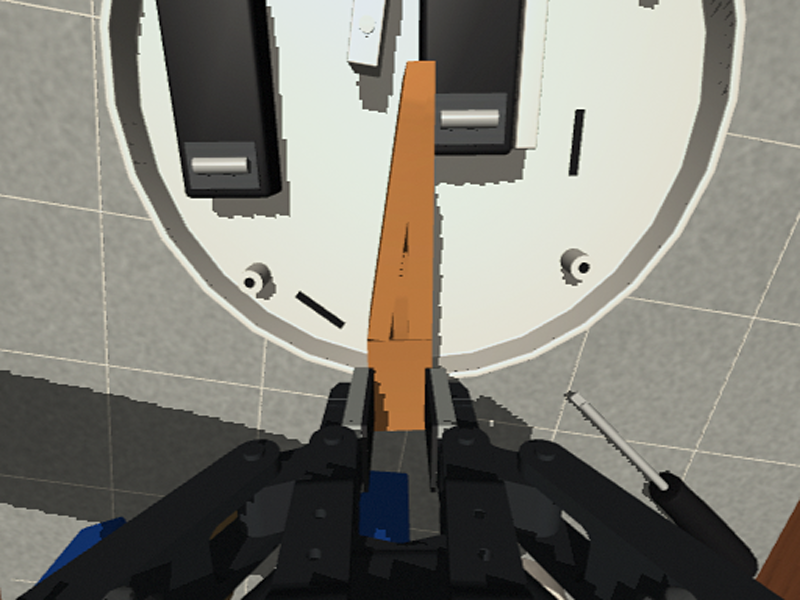

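The wedge is held well centred. The rib's near corner shows at (383,65) and the case's left edge at (421,30). I check the slot's side offset from this closer view.

Run:
```python
from h import *
f=grab("wrist");p,T=tool();k=1/1.5625
for n,u in [("ribR",(383,66)),("ribR far",(387,10)),("ribL",(348,64)),("caseL",(420,10)),("caseL",(421,50)),("case end R",(514,150)),("walltopR",(536,148)),("caseR",(521,20))]:
    X=ray(f,((u[0]+.5)*k-.5,(u[1]+.5)*k-.5),.040);print(n,(T.T@(X-p)*1000).round(1))
```

```text
ribR [114.4  -5.6  81. ]
ribR far [136.2  -3.6  81. ]
ribL [115.2 -21.2  81. ]
caseL [136.2  10.7  81. ]
caseL [120.8  11.4  81. ]
case end R [78.6 55.9 80.9]
walltopR [79.5 66.3 80.9]
caseR [132.4  54.7  81. ]
```

Emit:
move_arm:
  rows:
    - [0, -0.3, 2, 0, 0, 0, -1]
    - [0, 0, 2.5, 0, 0, 0, -1]
    - [0, 0, 2, 0, 0, 0, -1]
    - [0, 0, 1.2, 0, 0, 0, -1]
    - [0, 0, 0.75, 0, 0, 0, -1]
    - [0, 0, 0, 0, 0, 0, -1]
    - [0.6, 0.03, 0, 0, 0, 0, -1]
    - [0.6, 0.03, 0, 0, 0, 0, -1]
    - [0.6, 0.03, 0, 0, 0, 0, -1]
    - [0.6, 0.03, 0, 0, 0, 0, -1]
    - [0.5, 0.03, 0, 0, 0, 0, -1]
    - [0.5, 0, 0, 0, 0, 0, -1]
    - [0.4, 0, 0, 0, 0, 0, -1]
    - [0, 0, 0, 0, 0, 0, -1]

```text
time: 9.53
tool_pos: [0.5601, -0.0773, 0.0366]
tool_rot: [-0.0, 0.645, 0.764, 0.0]
contact_force: [-0.4, -0.0, 0.2]
gripper_width: 0.208
grasp_force: 58.8
```

Run:
```python
from h import *
f=grab("wrist");p,T=tool();s=manip.state();print(p,s["contact_force"],s["ft_torque"],s["gripper_width"])
cv2.imwrite("pics/w6.png",cv2.resize(f["img"][:300],(800,469),interpolation=cv2.INTER_CUBIC))
```

```text
[ 0.56025151 -0.0778025   0.03657407] [ 0.03259275 -0.60432914 -0.43992489] [-0.01583091  0.00430198  0.05256684] 0.2065754128268034
```

View pics/w6.png

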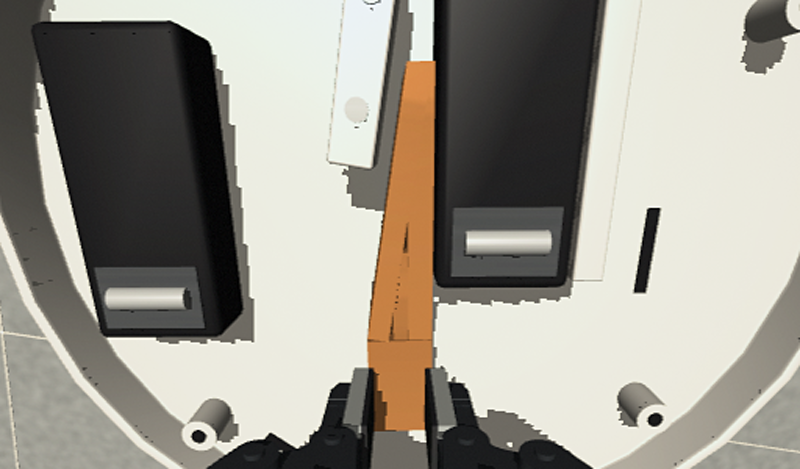

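The wedge tip is about 35 mm past the rib's near corner (372,168) with clearance on both sides. I let go, rise, and check the block's neighbours.

Emit:
move_arm:
  rows:
    - [0, 0, 0.1, 0, 0, 0, -1]
    - [0, 0, 0, 0, 0, 0, 0]
    - [0, 0, 0, 0, 0, 0, 0]
    - [0, 0, 0, 0, 0, 0, 0]
    - [0, 0, -1.5, 0, 0, 0, 0]
    - [0, 0, -3, 0, 0, 0, 0]
    - [0, 0, -3.5, 0, 0, 0, 0]
    - [0, 0, -3.5, 0, 0, 0, 0]
    - [0, 0, 0, 0, 0, 6, 0]
    - [0, 0, 0, 0, 0, 6, 0]
    - [0, 0, 0, 0, 0, 6, 0]

```text
time: 10.5
tool_pos: [0.5611, -0.0786, 0.1521]
tool_rot: [0.001, 0.759, 0.651, 0.001]
contact_force: [-0.2, -0.2, -0.3]
gripper_width: 0.5
grasp_force: 0.0
```

Run:
```python
from h import *
import pickle
print(manip.state()["gripper_width"],shift([.481,-.309,.15],81.5))
f=pickle.load(open("w1.pkl","rb"));hs=cv2.cvtColor(f["img"],cv2.COLOR_BGR2HSV)
th=np.radians(81.5);A=np.array([[np.cos(th),np.sin(th)],[np.sin(th),-np.cos(th)]])
for n,m in dict(blue=(hs[...,0]>100)&(hs[...,0]<130)&(hs[...,1]>120),red=((hs[...,0]<6)|(hs[...,0]>172))&(hs[...,1]>150)).items():
    for c in cv2.findContours(m.astype(np.uint8),0,1)[0]:
        if cv2.contourArea(c)>150 and cv2.boundingRect(c)[1]<300:
            for u in cv2.approxPolyDP(c,2.5,True)[:,0]: print(n,u,"z.08",(A@(ray(f,u,.08)[:2]-[.481,-.309])*1000).round(),"z0",(A@(ray(f,u,0)[:2]-[.481,-.309])*1000).round())
```

```text
0.5000658104928017 [[-23.99, -4.42, 0.21], 'yaw', np.float64(81.28), 'turn z', np.float64(-0.22)]
blue [196 238] z.08 [ 15. -68.] z0 [-29. -80.]
blue [176 248] z.08 [  1. -88.] z0 [ -48. -105.]
blue [170 257] z.08 [-11. -94.] z0 [ -63. -113.]
blue [172 283] z.08 [-43. -90.] z0 [-105. -107.]
blue [167 296] z.08 [-61. -94.] z0 [-128. -113.]
blue [174 305] z.08 [-72. -86.] z0 [-142. -102.]
blue [200 291] z.08 [-49. -58.] z0 [-112.  -67.]
blue [209 256] z.08 [ -4. -53.] z0 [-53. -60.]
blue [326 188] z.08 [89. 52.] z0 [66. 76.]
blue [325 214] z.08 [62. 57.] z0 [31. 83.]
blue [341 242] z.08 [33. 81.] z0 [ -5. 113.]
blue [373 240] z.08 [ 41. 113.] z0 [  4. 155.]
blue [376 210] z.08 [ 74. 107.] z0 [ 47. 147.]
blue [352 187] z.08 [93. 77.] z0 [ 72. 108.]
red [330 248] z.08 [25. 71.] z0 [-16. 101.]
red [308 259] z.08 [ 9. 51.] z0 [-38.  75.]
red [319 294] z.08 [-33.  72.] z0 [-91. 102.]
red [335 317] z.08 [-61.  97.] z0 [-128.  135.]
red [349 308] z.08 [-46. 110.] z0 [-109.  151.]
red [338 283] z.08 [-16.  90.] z0 [-69. 125.]
red [339 262] z.08 [10. 84.] z0 [-36. 118.]
```

Emit:
move_arm:
  rows:
    - [-4, -0.74, 0, 0, 0, -0.2, 0.2]
    - [-4, -0.74, 0, 0, 0, 0, 0.2]
    - [-4, -0.74, 0, 0, 0, 0, 0.2]
    - [-4, -0.74, 0, 0, 0, 0, 0.2]
    - [-4, -0.74, 0, 0, 0, 0, 0.2]
    - [-4, -0.74, 0, 0, 0, 0, 0.2]
    - [0, 0, 0, 0, 0, 0, 0.2]
    - [0, 0, 0, 0, 0, 0, 0.2]

```text
time: 11.17
tool_pos: [0.4812, -0.3113, 0.1507]
tool_rot: [0.0, 0.757, 0.653, 0.0]
contact_force: [0.3, 0.8, 0.1]
gripper_width: 0.595
grasp_force: 0.0
```

Run:
```python
from h import *
f=grab("wrist");print(shift([.481,-.309,.038],81.5))
cv2.imwrite("pics/w7.png",cv2.resize(f["img"],(640,480),interpolation=cv2.INTER_CUBIC)[150:])
```

```text
[[0.07, -0.08, 11.26], 'yaw', np.float64(81.67), 'turn z', np.float64(0.17)]
```

View pics/w7.png

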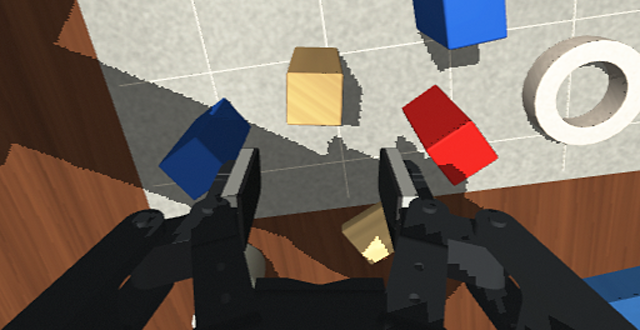

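The picture shows the block square to the tool, top face at u 287..343, crop rows 72..125. Red and dark blue stand just outside the finger paths.

Run:
```python
from h import *
f=grab("wrist");p,T=tool()
for n,u,z in [("topNL",(287,72),.08),("topNR",(343,72),.08),("topFR",(344,125),.08),("topFL",(287,123),.08),("foot",(294,47),0),("foot",(338,47),0),("red",(403,107),0),("red",(437,85),0),("redtop",(410,118),.08),("redfar",(458,185),.08),("blue",(250,128),0),("blue",(224,98),0),("bluetop",(248,130),.08),("bluefar",(205,193),.08)]:
    X=ray(f,((u[0]+.5)*.8-.5,(u[1]+150.5)*.8-.5),z);print(n,(T.T@(X-p)*1000).round(1))
```

```text
topNL [ 19.5 -18.3  70.5]
topNR [19.4 16.1 70.5]
topFR [-16.1  17.5  70.5]
topFL [-14.7 -19.3  70.5]
foot [ 18.2 -19.2 150.5]
foot [ 18.2  17.  150.5]
red [-34.9  74.4 150.5]
red [-14.9 102.  150.5]
redtop [-11.3  59.8  70.5]
redfar [-61.1  96.6  70.4]
blue [-54.7 -60.  150.5]
blue [-26.4 -80.7 150.5]
bluetop [-19.6 -44.8  70.5]
bluefar [-67.2 -77.5  70.5]
```

Emit:
move_arm:
  rows:
    - [0.1, -0.1, 2, 0, 0, 0, 0.2]
    - [0, 0, 3, 0, 0, 0, 0.2]
    - [0, 0, 3, 0, 0, 0, 0.2]
    - [0, 0, 2, 0, 0, 0, 0.2]
    - [0, 0, 1.4, 0, 0, 0, 0.2]
    - [0, 0, 0, 0, 0, 0, 0.2]
    - [0, 0, 0, 0, 0, 0, -1]
    - [0, 0, 0, 0, 0, 0, -1]
    - [0, 0, 0, 0, 0, 0, -1]
    - [0, 0, 0, 0, 0, 0, -1]

```text
time: 12.1
tool_pos: [0.4822, -0.3086, 0.0382]
tool_rot: [0.001, 0.756, 0.655, 0.0]
contact_force: [-0.6, 0.4, -0.7]
gripper_width: 0.413
grasp_force: 62.6
```

Run:
```python
from h import *
s=manip.state();print(s["tool_pos"],s["contact_force"],s["gripper_width"],s["grasp_force"],shift([.56,-.2,.1],99.56))
```

```text
[ 0.48215914 -0.30863588  0.03819439] [-0.6391179   0.44664285 -0.66073829] 0.4129983724231233 62.59929656982422 [[11.85, 6.17, -6.18], 'yaw', np.float64(81.81), 'turn z', np.float64(-17.75)]
```

Emit:
move_arm:
  rows:
    - [0, 0, -2, 0, 0, 0, -1]
    - [0, 0, -4, 0, 0, 0, -1]
    - [0, 0, -4, 0, 0, 0, -1]
    - [0, 0, 0, 0, 0, -5.92, -1]
    - [0, 0, 0, 0, 0, -5.92, -1]
    - [0, 0, 0, 0, 0, -5.92, -1]
    - [3.29, 2.31, 0, 0, 0, 0, -1]
    - [3.29, 2.31, 0, 0, 0, 0, -1]
    - [3.29, 2.31, 0, 0, 0, 0, -1]
    - [3.29, 2.31, 0, 0, 0, 0, -1]
    - [3.29, 2.31, 0, 0, 0, 0, -1]
    - [0, 0, 0, 0, 0, 0, -1]
    - [0, 0, 0, 0, 0, 0, -1]

```text
time: 13.18
tool_pos: [0.5686, -0.1252, 0.1375]
tool_rot: [0.001, 0.644, 0.765, 0.0]
contact_force: [-0.0, 0.3, -0.6]
gripper_width: 0.415
grasp_force: 62.9
```

Run:
```python
from h import *
f=grab("wrist","w8.png");p,T=tool();s=manip.state();print(p,s["contact_force"],s["gripper_width"],shift([.5686,-.1273,.0470],99.56))
hs=cv2.cvtColor(f["img"],cv2.COLOR_BGR2HSV);m=((hs[...,0]>4)&(hs[...,0]<26)&(hs[...,1]>90)).astype(np.uint8)
for c in cv2.findContours(m,0,1)[0]:
    if cv2.contourArea(c)>200 and 150<cv2.boundingRect(c)[0]<350:
        for u in cv2.approxPolyDP(c,2,True)[:,0]:print(u,(T.T@(ray(f,u,.040)-p)*1000).round(1))
```

```text
[ 0.56810561 -0.12645394  0.1372801 ] [-0.60209836  0.35747181 -0.7625889 ] 0.41534494786144655 [[-0.08, 0.03, 9.03], 'yaw', np.float64(99.65), 'turn z', np.float64(0.09)]
[229 201] [ -8.2 -21.   97.3]
[212 267] [-76.  -39.1  97.3]
[217 332] [-154.8  -37.4   97.4]
[292 333] [-156.    41.3   97.5]
[295 323] [-143.    43.9   97.4]
[298 266] [-74.8  43.6  97.4]
[279 200] [-7.2 23.4 97.3]
[267   0] [146.3  10.4  97.1]
[255   0] [146.3   1.8  97.1]
[241 107] [72.1 -9.3 97.2]
[242 155] [33.2 -8.9 97.2]
[267 155] [33.3 12.1 97.3]
```

Emit:
move_arm:
  rows:
    - [0, 0.1, 3, 0, 0, 0, -1]
    - [0, 0.05, 3, 0, 0, 0, -1]
    - [0, 0, 2, 0, 0, 0, -1]
    - [0, 0, 1, 0, 0, 0, -1]
    - [0, 0, 0, 0, 0, 0, -1]
    - [0.5, 0, 0, 0, 0, 0, -1]
    - [0.5, 0, 0, 0, 0, 0, -1]
    - [0.3, 0, 0, 0, 0, 0, -1]
    - [0.2, 0, 0, 0, 0, 0, -1]
    - [0.2, 0, 0, 0, 0, 0, -1]
    - [0.2, 0, 0, 0, 0, 0, -1]
    - [0.2, 0, 0, 0, 0, 0, -1]
    - [0, 0, 0, 0, 0, 0, -1]

```text
time: 14.32
tool_pos: [0.5658, -0.1054, 0.0467]
tool_rot: [0.0, 0.646, 0.764, 0.0]
contact_force: [-0.4, -0.2, -1.0]
gripper_width: 0.418
grasp_force: 63.1
```

```bash
cat > st.py <<'E'
from h import *
s=manip.state();p,T=tool();F=T.T@np.array(s["contact_force"]);
th=np.radians(9.6);R=np.array([[np.cos(th),-np.sin(th)],[np.sin(th),np.cos(th)]]);O=np.array([.5633,-.0145])
h=R.T@(p[:2]-O)*1000
print("t %.2f"%s["time"],"housing xy of TCP",h.round(1),"wedge origin y if touching %.1f"%(h[1]+35.5),"z %.4f"%p[2],"F tool",F.round(1),"yaw",np.degrees(np.arctan2(T[1,0],T[0,0])).round(2),"tilt",np.degrees(np.arccos(-T[2,2])).round(2),s["gripper_width"].round(3))
E
python3 st.py
```

```text
Traceback (most recent call last):
  File "st.py", line 5, in <module>
    print("t %.2f"%s["time"],"housing xy of TCP",h.round(1),"wedge origin y if touching %.1f"%(h[1]+35.5),"z %.4f"%p[2],"F tool",F.round(1),"yaw",np.degrees(np.arctan2(T[1,0],T[0,0])).round(2),"tilt",np.degrees(np.arccos(-T[2,2])).round(2),s["gripper_width"].round(3))
                                                                                                                                                                                                                                                ^^^^^^^^^^^^^^^^^^^^^^^^
AttributeError: 'float' object has no attribute 'round'
```

Emit:
move_arm:
  rows:
    - [0.2, 0, 0, 0, 0, 0, -1]
    - [0.2, 0, 0, 0, 0, 0, -1]
    - [0.2, 0, 0, 0, 0, 0, -1]
    - [0.2, 0, 0, 0, 0, 0, -1]
    - [0.2, 0, 0, 0, 0, 0, -1]
    - [0, 0, 0, 0, 0, 0, -1]

```text
time: 14.82
tool_pos: [0.564, -0.0956, 0.0465]
tool_rot: [-0.0, 0.646, 0.764, 0.0]
contact_force: [0.0, 0.7, -0.1]
gripper_width: 0.412
grasp_force: 63.1
```

```bash
sed -i 's/,s\["gripper_width"\].round(3)//' st.py; python3 st.py
```

```text
t 14.82 housing xy of TCP [-12.9 -80.1] wedge origin y if touching -44.6 z 0.0465 F tool [0.7 0.1 0.1] yaw 99.57 tilt 0.02
```

Emit:
move_arm:
  rows:
    - [0.2, 0, 0, 0, 0, 0, -1]
    - [0.2, 0, 0, 0, 0, 0, -1]
    - [0.2, 0, 0, 0, 0, 0, -1]
    - [0.1, 0, 0, 0, 0, 0, -1]
    - [0.1, 0, 0, 0, 0, 0, -1]

```text
time: 15.23
tool_pos: [0.5627, -0.0879, 0.0466]
tool_rot: [0.0, 0.646, 0.764, -0.0]
contact_force: [0.6, -1.4, -1.4]
gripper_width: 0.414
grasp_force: 63.1
```

```bash
python3 st.py
python3 - <<'E'
from h import *
f=grab("wrist","w9.png");p,T=tool()
hs=cv2.cvtColor(f["img"],cv2.COLOR_BGR2HSV);m=((hs[...,0]>4)&(hs[...,0]<26)&(hs[...,1]>90)).astype(np.uint8)
for c in cv2.findContours(m,0,1)[0]:
    if cv2.contourArea(c)>200 and 150<cv2.boundingRect(c)[0]<350:
        for u in cv2.approxPolyDP(c,2,True)[:,0]:print(u,(T.T@(ray(f,u,.040)-p)*1000).round(1))
E
```

```text
t 15.23 housing xy of TCP [-12.8 -72.3] wedge origin y if touching -36.8 z 0.0466 F tool [-1.4  0.4  1.4] yaw 99.56 tilt 0.0
[253   0] [121.1   0.5   6.6]
[232 151] [ 52.4 -10.7   6.6]
[233 199] [ 25.5 -10.9   6.6]
[228 205] [ 21.9 -13.7   6.6]
[212 267] [-18.2 -24.6   6.6]
[216 329] [-65.  -24.1   6.6]
[218 333] [-68.3 -23.    6.6]
[292 333] [-68.3  25.7   6.5]
[295 323] [-60.2  27.3   6.6]
[298 266] [-17.5  27.3   6.6]
[282 202] [23.7 16.4  6.6]
[271 199] [25.5 10.3  6.6]
[275   0] [121.1  10.4   6.6]
```

Emit:
move_arm:
  rows:
    - [0.1, 0, 0, 0, 0, 0, -1]
    - [0.1, 0, 0, 0, 0, 0, -1]
    - [0.1, 0, 0, 0, 0, 0, -1]
    - [0.1, 0, 0, 0, 0, 0, -1]

```text
time: 15.62
tool_pos: [0.5621, -0.0841, 0.0466]
tool_rot: [0.0, 0.646, 0.763, -0.0]
contact_force: [0.5, 0.1, -0.3]
gripper_width: 0.412
grasp_force: 63.1
```

```bash
python3 st.py
```

```text
t 15.62 housing xy of TCP [-12.8 -68.4] wedge origin y if touching -32.9 z 0.0466 F tool [0.  0.5 0.3] yaw 99.55 tilt 0.0
```

Emit:
move_arm:
  rows:
    - [0.1, 0, 0, 0, 0, 0, -1]
    - [0.1, 0, 0, 0, 0, 0, -1]
    - [0.1, 0, 0, 0, 0, 0, -1]

```text
time: 15.87
tool_pos: [0.5616, -0.0811, 0.0466]
tool_rot: [0.0, 0.646, 0.764, -0.0]
contact_force: [0.1, -0.2, -0.7]
gripper_width: 0.414
grasp_force: 63.1
```

Emit:
move_arm:
  rows:
    - [0.05, 0, 0, 0, 0, 0, -1]
    - [0.05, 0, 0, 0, 0, 0, -1]

```text
time: 16.03
tool_pos: [0.5614, -0.0801, 0.0466]
tool_rot: [-0.0, 0.646, 0.764, -0.0]
contact_force: [1.0, -0.3, -0.9]
gripper_width: 0.414
grasp_force: 63.1
```

Emit:
move_arm:
  rows:
    - [0.05, 0, 0, 0, 0, 0, -1]
    - [0.05, 0, 0, 0, 0, 0, -1]
    - [0.05, 0, 0, 0, 0, 0, -1]
    - [0.05, 0, 0, 0, 0, 0, -1]

```text
time: 16.37
tool_pos: [0.5611, -0.0782, 0.0466]
tool_rot: [0.0, 0.646, 0.764, 0.0]
contact_force: [-0.8, -0.5, -0.7]
gripper_width: 0.41
grasp_force: 63.1
```

Emit:
move_arm:
  rows:
    - [0.05, 0, 0, 0, 0, 0, -1]
    - [0.05, 0, 0, 0, 0, 0, -1]
    - [0.05, 0, 0, 0, 0, 0, -1]
    - [0.05, 0, 0, 0, 0, 0, -1]

```text
time: 16.7
tool_pos: [0.5608, -0.0762, 0.0466]
tool_rot: [-0.0, 0.646, 0.764, -0.0]
contact_force: [-0.4, 0.1, -1.4]
gripper_width: 0.416
grasp_force: 63.1
```

Emit:
move_arm:
  rows:
    - [0.05, 0, 0, 0, 0, 0, -1]
    - [0.05, 0, 0, 0, 0, 0, -1]
    - [0.05, 0, 0, 0, 0, 0, -1]
    - [0.05, 0, 0, 0, 0, 0, -1]

```text
time: 17.03
tool_pos: [0.5605, -0.0743, 0.0466]
tool_rot: [0.0, 0.646, 0.764, 0.0]
contact_force: [-0.6, -0.4, -1.4]
gripper_width: 0.411
grasp_force: 63.1
```

Emit:
move_arm:
  rows:
    - [0.05, 0, 0, 0, 0, 0, -1]
    - [0.05, 0, 0, 0, 0, 0, -1]
    - [0.05, 0, 0, 0, 0, 0, -1]
    - [0.05, 0, 0, 0, 0, 0, -1]

```text
time: 17.37
tool_pos: [0.5602, -0.0723, 0.0466]
tool_rot: [0.0, 0.646, 0.764, 0.0]
contact_force: [-0.4, 0.1, -1.7]
gripper_width: 0.413
grasp_force: 63.1
```

Emit:
move_arm:
  rows:
    - [0.05, 0, 0, 0, 0, 0, -1]
    - [0.05, 0, 0, 0, 0, 0, -1]
    - [0.05, 0, 0, 0, 0, 0, -1]
    - [0.05, 0, 0, 0, 0, 0, -1]

```text
time: 17.7
tool_pos: [0.5598, -0.0703, 0.0466]
tool_rot: [0.0, 0.646, 0.764, -0.0]
contact_force: [-0.2, -0.3, -1.0]
gripper_width: 0.416
grasp_force: 63.1
```

```bash
python3 st.py
python3 - <<'E'
from h import *
f=grab("wrist","w10.png");p,T=tool()
hs=cv2.cvtColor(f["img"],cv2.COLOR_BGR2HSV);m=((hs[...,0]>4)&(hs[...,0]<26)&(hs[...,1]>90)).astype(np.uint8)
for c in cv2.findContours(m,0,1)[0]:
    if cv2.contourArea(c)>200 and 150<cv2.boundingRect(c)[0]<350:
        for u in cv2.approxPolyDP(c,2,True)[:,0]:
            if u[1]<210: print(u,(T.T@(ray(f,u,.040)-p)*1000).round(1))
# case edge columns at a few rows (dark)
g=f["img"].max(2).astype(int)
for v in (5,40,80,110,130): print(v,[int(x) for x in np.where(np.abs(np.diff(g[v,180:420]))>35)[0]+180][:20])
E
```

```text
t 17.70 housing xy of TCP [-12.8 -54.5] wedge origin y if touching -19.0 z 0.0466 F tool [-0.2 -0.2  1. ] yaw 99.55 tilt 0.0
[278   0] [121.2  11.7   6.7]
[255   0] [121.2   1.3   6.7]
[234 141] [57.7 -9.6  6.6]
[234 199] [ 25.6 -10.3   6.6]
[228 205] [ 22.  -13.8   6.6]
[281 202] [23.8 15.8  6.6]
[272 200] [25.  10.8  6.6]
5 [251, 252, 254, 277, 375, 376]
40 [247, 249, 276, 371, 372]
80 [241, 242, 243, 258, 259, 275, 367, 368]
110 [237, 238, 239, 274, 364, 365]
130 [222, 235, 236, 273, 274, 361, 362]
```

Emit:
move_arm:
  rows:
    - [0.05, 0, 0, 0, 0, 0, -1]
    - [0.05, 0, 0, 0, 0, 0, -1]
    - [0.05, 0, 0, 0, 0, 0, -1]
    - [0.05, 0, 0, 0, 0, 0, -1]

```text
time: 18.08
tool_pos: [0.5595, -0.0683, 0.0466]
tool_rot: [0.0, 0.646, 0.764, 0.0]
contact_force: [-0.1, -0.2, -1.2]
gripper_width: 0.408
grasp_force: 63.1
```

Emit:
move_arm:
  rows:
    - [0.05, 0, 0, 0, 0, 0, -1]
    - [0.05, 0, 0, 0, 0, 0, -1]
    - [0.05, 0, 0, 0, 0, 0, -1]
    - [0.05, 0, 0, 0, 0, 0, -1]

```text
time: 18.42
tool_pos: [0.5592, -0.0664, 0.0467]
tool_rot: [0.0, 0.646, 0.764, 0.0]
contact_force: [-0.0, -0.3, -0.5]
gripper_width: 0.413
grasp_force: 63.1
```

Emit:
move_arm:
  rows:
    - [0.05, 0, 0, 0, 0, 0, -1]
    - [0.05, 0, 0, 0, 0, 0, -1]
    - [0.05, 0, 0, 0, 0, 0, -1]
    - [0.05, 0, 0, 0, 0, 0, -1]

```text
time: 18.75
tool_pos: [0.5588, -0.0645, 0.0466]
tool_rot: [0.0, 0.646, 0.764, -0.0]
contact_force: [-0.0, -0.2, -1.9]
gripper_width: 0.417
grasp_force: 63.1
```

```bash
python3 st.py
python3 - <<'E'
from h import *
for n in ("top","scene"):
    f=grab(n,n+"1.png");hs=cv2.cvtColor(f["img"],cv2.COLOR_BGR2HSV);m=((hs[...,0]>4)&(hs[...,0]<26)&(hs[...,1]>90)).astype(np.uint8)
    for c in cv2.findContours(m,0,1)[0]:
        x,y,w,h=cv2.boundingRect(c);X=ray(f,(x+w/2,y+h/2),.04)
        if cv2.contourArea(c)>15 and .45<X[0]<.68 and abs(X[1])<.17: print(n,(x,y,w,h),[(u.tolist(),ray(f,u,.04)[:2].round(4).tolist()) for u in cv2.approxPolyDP(c,1.5,True)[:,0]])
E
```

```text
t 18.75 housing xy of TCP [-12.7 -48.5] wedge origin y if touching -13.0 z 0.0466 F tool [-0.2 -0.   1.9] yaw 99.55 tilt 0.01
top (252, 216, 14, 5) [([252, 216], [0.505, 0.0062]), ([252, 220], [0.4934, 0.006]), ([259, 217], [0.5023, -0.0141]), ([265, 218], [0.4997, -0.0315]), ([263, 216], [0.5054, -0.0257]), ([253, 218], [0.4992, 0.0032])]
top (232, 198, 16, 7) [([247, 198], [0.5577, 0.0217]), ([235, 200], [0.5513, 0.0566]), ([232, 204], [0.5394, 0.0651]), ([236, 202], [0.5454, 0.0536]), ([246, 204], [0.5399, 0.0243])]
top (254, 195, 19, 12) [([272, 200], [0.5527, -0.0514]), ([264, 195], [0.5672, -0.0279]), ([255, 197], [0.5609, -0.0016]), ([254, 202], [0.5461, 0.0011]), ([266, 206], [0.5348, -0.0341])]
top (0, 0, 512, 384) [([0, 0], [1.1982, 0.835]), ([0, 366], [0.0878, 0.6818]), ([6, 367], [0.0855, 0.6652]), ([15, 376], [0.0632, 0.6378]), ([18, 383], [0.0458, 0.6274]), ([150, 383], [0.051, 0.2725]), ([154, 377], [0.0661, 0.2627]), ([159, 381], [0.0563, 0.2486]), ([156, 383], [0.0512, 0.2564]), ([155, 381], [0.0562, 0.2594]), ([156, 383], [0.0512, 0.2564]), ([159, 383], [0.0513, 0.2
[... 7324 characters left out ...]
 -0.1575]), ([241, 0], [-0.2081, -0.1566]), ([232, 0], [-0.2049, -0.1878]), ([232, 2], [-0.1922, -0.186]), ([226, 0], [-0.2028, -0.2087]), ([223, 2], [-0.189, -0.2171]), ([223, 5], [-0.1702, -0.2141]), ([221, 4], [-0.1758, -0.222]), ([222, 0], [-0.2014, -0.2226]), ([219, 3], [-0.1813, -0.2299]), ([217, 0], [-0.1996, -0.24]), ([111, 0], [-0.1622, -0.6103]), ([110, 17], [-0.0595, -0.5797]), ([103, 20], [-0.04, -0.5972]), ([94, 19], [-0.0426, -0.6292]), ([96, 20], [-0.0376, -0.6205]), ([95, 24], [-0.0149, -0.6158]), ([98, 31], [0.0222, -0.5925]), ([89, 71], [0.2192, -0.5506]), ([85, 78], [0.2507, -0.551]), ([35, 81], [0.2787, -0.69]), ([31, 78], [0.2673, -0.7073]), ([17, 53], [0.1596, -0.802])]
```

Emit:
move_arm:
  rows:
    - [0.05, 0, 0, 0, 0, 0, -1]
    - [0.05, 0, 0, 0, 0, 0, -1]
    - [0.05, 0, 0, 0, 0, 0, -1]
    - [0.05, 0, 0, 0, 0, 0, -1]

```text
time: 19.18
tool_pos: [0.5585, -0.0625, 0.0466]
tool_rot: [0.0, 0.646, 0.763, 0.0]
contact_force: [0.0, 0.3, -1.2]
gripper_width: 0.414
grasp_force: 63.1
```

Emit:
move_arm:
  rows:
    - [0.05, 0, 0, 0, 0, 0, -1]
    - [0.05, 0, 0, 0, 0, 0, -1]
    - [0.05, 0, 0, 0, 0, 0, -1]
    - [0.05, 0, 0, 0, 0, 0, -1]

```text
time: 19.52
tool_pos: [0.5583, -0.0606, 0.0467]
tool_rot: [0.0, 0.646, 0.764, -0.0]
contact_force: [0.6, -1.5, 0.1]
gripper_width: 0.412
grasp_force: 63.0
```

Emit:
move_arm:
  rows:
    - [0.05, 0, 0, 0, 0, 0, -1]
    - [0.05, 0, 0, 0, 0, 0, -1]
    - [0.05, 0, 0, 0, 0, 0, -1]
    - [0.05, 0, 0, 0, 0, 0, -1]

```text
time: 19.85
tool_pos: [0.5582, -0.0597, 0.0468]
tool_rot: [0.001, 0.646, 0.764, -0.001]
contact_force: [1.1, -7.0, -1.6]
gripper_width: 0.412
grasp_force: 62.9
```

Emit:
move_arm:
  rows:
    - [0.04, 0, 0, 0, 0, 0, -1]
    - [0.04, 0, 0, 0, 0, 0, -1]
    - [0.04, 0, 0, 0, 0, 0, -1]
    - [0.04, 0, 0, 0, 0, 0, -1]
    - [0, 0, 0, 0, 0, 0, -1]

```text
time: 20.27
tool_pos: [0.5582, -0.0595, 0.047]
tool_rot: [0.002, 0.646, 0.764, -0.002]
contact_force: [2.4, -9.7, -2.3]
gripper_width: 0.415
grasp_force: 62.8
```

Emit:
move_arm:
  rows:
    - [0.05, 0, 0, 0, 0, 0, -1]
    - [0.05, 0, 0, 0, 0, 0, -1]
    - [0.05, 0, 0, 0, 0, 0, -1]
    - [0.05, 0, 0, 0, 0, 0, -1]
    - [0, 0, 0, 0, 0, 0, -1]
    - [0, 0, 0, 0, 0, 0, -1]

```text
time: 20.77
tool_pos: [0.5581, -0.0592, 0.0472]
tool_rot: [0.004, 0.645, 0.764, -0.003]
contact_force: [2.6, -16.0, -2.9]
gripper_width: 0.42
grasp_force: 62.7
```

```bash
python3 st.py
```

```text
t 20.77 housing xy of TCP [-12.6 -43.3] wedge origin y if touching -7.8 z 0.0472 F tool [-16.2  -0.1   3. ] yaw 99.6 tilt 0.54
```

Emit:
move_arm:
  rows:
    - [0.05, 0, 0, 0, 0, 0, -1]
    - [0.05, 0, 0, 0, 0, 0, -1]
    - [0.05, 0, 0, 0, 0, 0, -1]
    - [0, 0, 0, 0, 0, 0, -1]
    - [0, 0, 0, 0, 0, 0, -1]
    - [0, 0, 0, 0, 0, 0, -1]

```text
time: 21.27
tool_pos: [0.558, -0.0583, 0.0475]
tool_rot: [0.004, 0.645, 0.764, -0.003]
contact_force: [1.7, -17.4, -2.0]
gripper_width: 0.416
grasp_force: 62.7
```

```bash
python3 st.py
```

```text
t 21.27 housing xy of TCP [-12.5 -42.3] wedge origin y if touching -6.8 z 0.0475 F tool [-17.4  -1.2   2.1] yaw 99.6 tilt 0.59
```

Emit:
move_arm:
  rows:
    - [0.05, 0, 0, 0, 0, 0, -1]
    - [0.05, 0, 0, 0, 0, 0, -1]
    - [0.05, 0, 0, 0, 0, 0, -1]
    - [0, 0, 0, 0, 0, 0, -1]
    - [0, 0, 0, 0, 0, 0, -1]
    - [0, 0, 0, 0, 0, 0, -1]

```text
time: 21.77
tool_pos: [0.5579, -0.057, 0.0478]
tool_rot: [0.004, 0.645, 0.764, -0.003]
contact_force: [1.4, -18.0, -0.1]
gripper_width: 0.414
grasp_force: 63.0
```

```bash
python3 st.py
```

```text
t 21.77 housing xy of TCP [-12.4 -41. ] wedge origin y if touching -5.5 z 0.0478 F tool [-18.   -1.6   0.2] yaw 99.6 tilt 0.62
```

Run:
```python
from h import *
f=grab("wrist","w11.png");a=cv2.imread("pics/w10.png");b=f["img"]
for n,im in(("before",a),("now",b)):
    hs=cv2.cvtColor(im,cv2.COLOR_BGR2HSV);m=((hs[...,0]>4)&(hs[...,0]<26)&(hs[...,1]>90)).astype(np.uint8)
    c=max([c for c in cv2.findContours(m,0,1)[0] if 150<cv2.boundingRect(c)[0]<350],key=cv2.contourArea)
    print(n,cv2.approxPolyDP(c,1.5,True)[:,0].tolist())
    g=cv2.GaussianBlur(cv2.cvtColor(im,cv2.COLOR_BGR2GRAY),(3,3),0).astype(int)
    for u in (240,255): print(u,[(int(v),int(d)) for v,d in enumerate(np.diff(g[:,u])) if abs(d)>12])
```

```text
before [[278, 0], [255, 0], [234, 141], [234, 199], [228, 205], [212, 266], [216, 329], [218, 333], [292, 333], [294, 330], [298, 266], [281, 202], [272, 200]]
240 [(23, -16), (25, 18), (154, -13), (216, -22), (217, -15), (265, 43), (266, 30), (304, -18), (305, -24), (307, 26), (309, -47), (310, -21), (343, -29), (344, -39), (345, -13)]
255 [(216, -24), (217, -15), (264, 22), (265, 22), (310, -25), (311, -54), (312, -24), (346, -37), (347, -32)]
now [[278, 0], [258, 1], [236, 154], [237, 204], [229, 207], [212, 266], [216, 332], [219, 335], [290, 335], [294, 332], [298, 267], [283, 214], [276, 209]]
240 [(54, -13), (56, 19), (57, 18), (158, -15), (159, -25), (161, 21), (219, -21), (220, -21), (262, 15), (263, 25), (264, 22), (304, -24), (305, -49), (306, -22), (343, -20), (344, -27), (345, -14)]
255 [(14, -22), (15, -25), (219, -23), (220, -22), (263, 20), (264, 29), (265, 15), (310, -25), (311, -55), (312, -24), (346, -21), (347, -22)]
```

The block is starting to pitch in the pads at about 18 N while the wedge stays put. In the image the shoulder moved back relative to the advancing tool. So the wedge is tight, and I back off and rise to check.

Emit:
move_arm:
  rows:
    - [-0.3, 0, 0, 0, 0, 0, -1]
    - [-0.5, 0, 0, 0, 0, 0, -1]
    - [-1, 0, 0, 0, 0, 0, -1]
    - [-2, 0, 0, 0, 0, 0, -1]
    - [-2, 0, 0, 0, 0, 0, -1]
    - [0, 0, -2, 0, 0, 0, -1]
    - [0, 0, -3, 0, 0, 0, -1]
    - [0, 0, -3.5, 0, 0, 0, -1]
    - [-0.5, 0, 0, 0, 0, 0, -1]
    - [0, 0, 0, 0, 0, 0, -1]

```text
time: 22.65
tool_pos: [0.569, -0.1152, 0.1346]
tool_rot: [0.002, 0.646, 0.763, 0.001]
contact_force: [-0.2, 0.3, -1.4]
gripper_width: 0.416
grasp_force: 62.9
```

```bash
python3 st.py
python3 - <<'E'
from h import *
import pickle
f=grab("wrist","w12.png");pickle.dump(f,open("w12.pkl","wb"));p,T=tool()
hs=cv2.cvtColor(f["img"],cv2.COLOR_BGR2HSV);m=((hs[...,0]>4)&(hs[...,0]<26)&(hs[...,1]>90)).astype(np.uint8)
th=np.radians(9.6);R=np.array([[np.cos(th),-np.sin(th)],[np.sin(th),np.cos(th)]]);O=np.array([.5633,-.0145])
def hz(u): return (R.T@(ray(f,u,.040)[:2]-O)*1000).round(1).tolist()
for c in cv2.findContours(m,0,1)[0]:
    if cv2.contourArea(c)>200 and 150<cv2.boundingRect(c)[0]<350: print([(u.tolist(),hz(u)) for u in cv2.approxPolyDP(c,1.5,True)[:,0]])
d=(f["img"].max(2)<70).astype(np.uint8);d[230:]=0
for c in cv2.findContours(d,0,1)[0]:
    if cv2.contourArea(c)>1500: print("dark",[(u.tolist(),hz(u)) for u in cv2.approxPolyDP(c,3,True)[:,0]])
E
```

```text
t 22.65 housing xy of TCP [ -11.1 -100.2] wedge origin y if touching -64.7 z 0.1346 F tool [ 0.3 -0.2  1.4] yaw 99.54 tilt 0.31
[([230, 205], [-31.4, -112.4]), ([212, 266], [-50.2, -174.5]), ([217, 334], [-49.0, -256.2]), ([293, 334], [30.1, -256.6]), ([295, 329], [31.9, -250.1]), ([298, 266], [31.5, -174.9]), ([280, 205], [12.7, -112.6])]
[([246, 0], [-15.6, 43.9]), ([241, 46], [-19.6, 14.3]), ([239, 49], [-21.1, 12.3]), ([240, 106], [-21.1, -28.5]), ([267, 106], [0.2, -28.6]), ([268, 0], [0.1, 43.9])]
dark [([269, 0], [0.8, 43.9]), ([268, 99], [1.0, -23.3]), ([321, 99], [42.6, -23.3]), ([328, 0], [42.8, 43.9]), ([280, 0], [8.6, 43.9]), ([274, 14], [4.5, 35.2])]
dark [([106, 0], [-114.9, 43.8]), ([125, 125], [-113.9, -43.1]), ([180, 123], [-69.6, -41.6]), ([171, 0], [-68.8, 43.8]), ([160, 1], [-76.7, 43.2]), ([159, 14], [-78.3, 35.1]), ([152, 11], [-83.1, 37.0]), ([153, 7], [-82.1, 39.5]), ([150, 9], [-84.4, 38.3]), ([148, 4], [-85.4, 41.4]), ([152, 4], [-82.6, 41.4]), ([148, 0], [-85.2, 43.8])]
```

The wedge's tail end is at housing y −28.6, so its origin is at −11. Its straight face is on the case (x≈0), and the case is home against the wall and stop (end at y −23.3). Now I return the block.

Emit:
move_arm:
  rows:
    - [-2.95, -1.97, -0.5, 0, 0, 0, -1]
    - [-2.95, -1.97, -0.5, 0, 0, 0, -1]
    - [-2.95, -1.97, 0, 0, 0, 0, -1]
    - [-2.95, -1.97, 0, 0, 0, 0, -1]
    - [-2.95, -1.97, 0, 0, 0, 0, -1]
    - [-2.95, -1.97, 0, 0, 0, 0, -1]
    - [0, 0, 0, 0, 0, 5.92, -1]
    - [0, 0, 0, 0, 0, 5.92, -1]
    - [0, 0, 0, 0, 0, 5.92, -1]
    - [0, 0, 0, 0, 0, 0, -1]
    - [0, 0, 0, 0, 0, 0, -1]

```text
time: 23.62
tool_pos: [0.4791, -0.3074, 0.1395]
tool_rot: [-0.002, 0.755, 0.656, -0.0]
contact_force: [0.3, 0.3, -0.8]
gripper_width: 0.414
grasp_force: 62.9
```

Run:
```python
from h import *
print(shift([.482,-.309,.0435],81.8))
f=grab("wrist");p,T=tool()
hs=cv2.cvtColor(f["img"],cv2.COLOR_BGR2HSV);m=((hs[...,0]>4)&(hs[...,0]<26)&(hs[...,1]>90)).astype(np.uint8)
for c in cv2.findContours(m,0,1)[0]:
    if cv2.contourArea(c)>500 and 150<cv2.boundingRect(c)[0]<350: print(cv2.approxPolyDP(c,1.5,True)[:,0].tolist())
# expected block outline in tool frame: bottom near edge for several pitches
for deg in(-8,-6,-4,-2,0):
    a=np.radians(deg);r=lambda x,z:(x*np.cos(a)+z*np.sin(a),-x*np.sin(a)+z*np.cos(a))
    o=[]
    for x,z in((18,38.2),(18,-41.8)):
        X,Z=r(x,z);o.append(proj(f,p+T@np.array([X,0,Z])/1000).round(1).tolist())
    print(deg,o)
```

```text
[[-0.14, 0.34, 9.6], 'yaw', np.float64(81.94), 'turn z', np.float64(0.14)]
[[344, 340], [346, 373], [356, 383], [382, 383], [352, 348], [349, 341]]
[[230, 205], [212, 266], [215, 316], [209, 317], [212, 341], [229, 341], [253, 347], [282, 341], [298, 341], [300, 328], [298, 334], [295, 332], [296, 320], [299, 317], [295, 316], [298, 266], [280, 205]]
-8 [[253.3, 201.2], [252.0, 243.2]]
-6 [[253.3, 199.4], [252.0, 247.1]]
-4 [[253.3, 197.8], [252.0, 251.1]]
-2 [[253.3, 196.1], [252.0, 255.1]]
0 [[253.3, 194.5], [252.0, 259.0]]
```

Emit:
move_arm:
  rows:
    - [-0.1, 0.3, 3, 0, 0, 0, -1]
    - [0, 0, 3, 0, 0, 0, -1]
    - [0, 0, 2.4, 0, 0, 0, -1]
    - [0, 0, 1.2, 0, 0, 0, -1]
    - [0, 0, 0.2, 0, 0, 0, -1]
    - [0, 0, 0.15, 0, 0, 0, -1]
    - [0, 0, 0, 0, 0, 0, -1]
    - [0, 0, 0, 0, 0, 0, -1]

```text
time: 24.33
tool_pos: [0.484, -0.3107, 0.0441]
tool_rot: [0.002, 0.756, 0.655, 0.0]
contact_force: [-0.1, 0.1, -1.7]
gripper_width: 0.413
grasp_force: 62.9
```

Emit:
move_arm:
  rows:
    - [0, 0, 0, 0, 0, 0, -1]
    - [0, 0, 0, 0, 0, 0, -1]

```text
time: 24.5
tool_pos: [0.4836, -0.3104, 0.0436]
tool_rot: [0.001, 0.756, 0.655, 0.0]
contact_force: [-0.1, -0.3, -0.2]
gripper_width: 0.416
grasp_force: 62.9
```

```bash
python3 st.py
```

```text
t 24.50 housing xy of TCP [-127.9 -278.5] wedge origin y if touching -243.0 z 0.0436 F tool [-0.3 -0.1  0.2] yaw 81.8 tilt 0.15
```

Emit:
move_arm:
  rows:
    - [0, 0, 0.15, 0, 0, 0, -1]
    - [0, 0, 0.15, 0, 0, 0, -1]
    - [0, 0, 0.1, 0, 0, 0, -1]
    - [0, 0, 0, 0, 0, 0, -1]
    - [0, 0, 0, 0, 0, 0, -1]

```text
time: 24.92
tool_pos: [0.4826, -0.3096, 0.0378]
tool_rot: [-0.0, 0.756, 0.655, -0.0]
contact_force: [0.3, 0.2, -0.9]
gripper_width: 0.415
grasp_force: 62.9
```

Emit:
move_arm:
  rows:
    - [0, 0, 0.05, 0, 0, 0, -1]
    - [0, 0, 0.05, 0, 0, 0, -1]
    - [0, 0, 0.05, 0, 0, 0, -1]
    - [0, 0, 0, 0, 0, 0, -1]
    - [0, 0, 0, 0, 0, 0, -1]

```text
time: 25.33
tool_pos: [0.4829, -0.3098, 0.0371]
tool_rot: [0.0, 0.756, 0.655, -0.0]
contact_force: [-1.5, 0.9, 2.9]
gripper_width: 0.417
grasp_force: 63.4
```

Contact is felt, so I release, rise and check that the block stands.

Emit:
move_arm:
  rows:
    - [0, 0, 0.05, 0, 0, 0, -1]
    - [0, 0, 0, 0, 0, 0, 0]
    - [0, 0, 0, 0, 0, 0, 0.15]
    - [0, 0, 0, 0, 0, 0, 0.15]
    - [0, 0, 0, 0, 0, 0, 0.15]
    - [0, 0, -0.5, 0, 0, 0, 0.15]
    - [0, 0, -2, 0, 0, 0, 0.15]
    - [0, 0, -3, 0, 0, 0, 0.15]
    - [0, 0, -4, 0, 0, 0, 0.15]
    - [0, 0, -4, 0, 0, 0, 0.15]
    - [0, 0, -2, 0, 0, 0, 0.15]
    - [0, 0, 0, 0, 0, 0, 0.15]
    - [0, 0, 0, 0, 0, 0, 0.15]

```text
time: 26.42
tool_pos: [0.4837, -0.3104, 0.1934]
tool_rot: [0.002, 0.756, 0.655, 0.0]
contact_force: [-0.5, -0.7, -0.7]
gripper_width: 0.572
grasp_force: 0.0
```

```bash
python3 st.py
python3 - <<'E'
from h import *
f=grab("wrist","w13.png");p,T=tool()
def polys(f,lo,z=.08):
    hs=cv2.cvtColor(f["img"],cv2.COLOR_BGR2HSV);m=((hs[...,0]>8)&(hs[...,0]<28)&(hs[...,1]>75)).astype(np.uint8)
    for c in cv2.findContours(m,0,1)[0]:
        x,y,w,h=cv2.boundingRect(c);X=ray(f,(x+w/2,y+h/2),.04)
        if 5000>cv2.contourArea(c)>lo and np.hypot(X[0]-.482,X[1]+.309)<.08:
            print([(u.tolist(),ray(f,u,.08)[:2].round(3).tolist(),ray(f,u,0)[:2].round(3).tolist()) for u in cv2.approxPolyDP(c,2,True)[:,0]])
polys(f,300)
print("scene");f=grab("scene","scene2.png");polys(f,60)
import pickle;a=pickle.load(open("f0.pkl","rb"))["scene"]["img"]
d=(cv2.absdiff(cv2.GaussianBlur(a,(3,3),0),cv2.GaussianBlur(f["img"],(3,3),0)).max(2)>40).astype(np.uint8)
for c in cv2.findContours(d,0,1)[0]:
    if cv2.contourArea(c)>25: print("diff",cv2.boundingRect(c))
E
```

```text
t 26.42 housing xy of TCP [-127.9 -278.5] wedge origin y if touching -243.0 z 0.1934 F tool [-0.8 -0.4  0.7] yaw 81.8 tilt 0.24
[([240, 156], [0.476, -0.281], [0.47, -0.297]), ([235, 174], [0.469, -0.297], [0.46, -0.318]), ([236, 208], [0.464, -0.33], [0.454, -0.361]), ([271, 208], [0.497, -0.335], [0.498, -0.367]), ([273, 174], [0.503, -0.302], [0.506, -0.324]), ([268, 157], [0.501, -0.285], [0.502, -0.303])]
scene
[([134, 128], [0.465, -0.331], [0.392, -0.374]), ([129, 138], [0.498, -0.334], [0.429, -0.377]), ([138, 158], [0.557, -0.295], [0.494, -0.333]), ([149, 160], [0.56, -0.268], [0.498, -0.303]), ([153, 149], [0.526, -0.267], [0.46, -0.303]), ([147, 130], [0.468, -0.298], [0.396, -0.337])]
diff (239, 173, 58, 19)
diff (78, 171, 26, 19)
diff (384, 141, 21, 47)
diff (138, 126, 19, 34)
diff (151, 107, 57, 23)
diff (70, 101, 75, 77)
diff (114, 99, 11, 7)
diff (267, 69, 39, 9)
diff (269, 60, 26, 8)
diff (15, 37, 58, 9)
diff (93, 17, 44, 59)
diff (303, 14, 16, 31)
diff (323, 8, 24, 25)
diff (342, 0, 27, 29)
diff (290, 0, 25, 7)
diff (71, 0, 14, 20)
```

```bash
python3 -c "
from plant import manip;print(manip.job_done())"
```

```text
the job is handed in; nothing more can be done
None
```

The wedge is tight and held against a block push of about 16–18 N. The case sits against the back wall and end stop, the block stands upright on the bench, and the mug, tape and screwdriver are untouched. I handed the job in at about 26 s.

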